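# Clip the red lock-off hook onto the saw isolator's eye

### The arm

A 6-joint arm with a two-finger parallel gripper is mounted at the origin on the work surface. World frame = base frame: x ahead of the robot, y to its left, z up, the work surface at z = 0. Lengths are in m, angles in degrees, forces in N, time in s.
With the tool pointing down it reaches from about 0.4 to 0.825 m from the base axis. Payload 7 kg.
Tool frame: the origin (TCP) lies on the centre line of the jaws, within the pads' length; the fingertips stand 19 mm ahead of it and the grasp point (between the pads) is the TCP (r.tip_extent is the distance from the TCP to the fingertips, in m); z points along the fingers, y is the line along which they close (so a half turn about z gives the same grasp; the last joint's range is limited). The gripper opens to 88 mm and grips with 3 to 60 N. Pads are 19 mm wide; open, the fingers measure 130 mm over their backs; the gripper's body (78 mm by 193 mm) begins 47 mm behind the grasp point.
Start: joints at [83.085, 20.546, 0.682, 0, -70.136, -16.507], TCP at [0.268, 0.619, 0.246] pointing down, gripper open.
Joint ranges: [-176.03, 176.03], [-82.01, 121.73], [-58.28, 71.71], [-173.87, 95.51], [-174.79, -0.11], [-173.66, 173.66]. Speed limits (degrees/s): [136.94, 136.94, 172.46, 180, 180, 180].

### API

Orientations are given as [roll, pitch, yaw] about the fixed x, y, z axes, in that order (R = Rz(yaw) Ry(pitch) Rx(roll)).
In Python, from plant import r gives the robot as it stands. The module is installed in compiled form; this text tells all that it offers.
- The arm moves only by the tool jog_arm, never from a script. Its argument "deltas" is a list that holds one entry, the list of rows, each a list of 5 numbers: the opening, from -1 (shut) to 1 (fully open), then the shift along the world's x, y, z in cm, then the turn about the world's z in rad. In form: [[[claw, dx, dy, dz, turn], ...]]. A call has 1 to 8 rows; each row shifts and turns the commanded pose from where the row before left it; what a row does not reach is not made up. A row lasts 1/8 s, in which the tool goes at most 62.5 mm and 10.7 degrees, less where a joint would pass 70% of its speed; a pose out of reach is approached as far as the arm can. A call with a gripper value outside its range is refused whole. The fingers move at their own pace and stop on an object; "force" is the grip in N (left out, the last holds). Time passes only in rows, so rows that do not move let the fingers close. It gives the time, the measured TCP pose, the force, the opening and the grip force at its end, in the units of the state.
- r.get_state(): the state, without advancing time (a new reading comes with each control period).
- r.capture(name): name is "side" or "top" or "wrist"; returns the picture (420x560x3 uint8, blue, green, red); there is no depth.
- r.camera_info(name): a dict with "fx", "fy", "cx", "cy" (pixels), "view" (4x4, takes a point from world to camera coordinates). Camera axes: x right, y up, looking along -z (the intrinsics and any distortion apply to the point x, -y, -z); pixel columns grow to the right and rows downward; lengths in m; the calibration is good to about 2 mm. A picture is of the moment at which its call begins: read the wrist's pose just before it. camera_info takes no time and is no camera call; for the wrist camera it gives the pose at the moment of the call.
- r.close_job(): hands the job in; it is judged then, once.
The state is a dict: "time_s": time; "joints": joint angles; "qd": joint speeds; "joint_torque": joint torques, N m; "tcp_pos": TCP position; "eef_rot": TCP orientation; "contact_force": force on the tool from outside, world axes, zero at the start; "moment": the same for the moment, N m; "gripper_width": finger opening in m; "gripper_force": force on a finger pad.
Only numpy, scipy, OpenCV 4.12 (cv2) and the standard library are available. Lean on these libraries where they do the work, as an engineer would, in place of code of your own. Each camera call takes 0.05 s, during which the arm holds its last target. There are 200 camera calls.

### The job

The saw is switched off for a blade change: lock it off. Take the red-tabbed snap hook by its tab, clip it onto the steel lock eye of the isolator by pressing its sprung gate against the eye's upright until the rod is inside and the gate has sprung shut; then, with the rod behind the hook's nose and still holding the tab, tug it straight back with a steady pull of about 10 N for a second to prove that it is caught. Then lay it flat on the isolator's base plate, still clipped on, and let go; be gentle with the eye, never putting more than 15 N on it, and leave everything else where it is.

Things in the scene. Friction and masses are not known exactly. Their poses are not given: they have to be found in the camera images.
- red_clip: Steel snap hook with a RED moulded tab, 12 mm thick, lying flat, about 0.16 kg. Origin under the middle of its spine; x runs from tab to gate, y from the gate's hinge to the crown. Members (mm): spine x -4..4, y -34..34; crown arm y 26..34 and hinge arm y -34..-26, both x 0..38; nose x 30..38, y 9..34. Between hinge arm and nose the brass gate closes it.
- red_clip_tab (a point): Middle of the red tab, 35 mm behind the clip's origin (clip frame -35, 0, 7 mm). The tab is 46 mm long (x -58..-12), 30 mm wide (y -15..15), 14 mm thick: take it from above across its 30 mm width.
- red_clip_mouth (a point): On the shut gate, near its free end (clip frame 34, -1, 6 mm): here the rod is best let in. The gate is 34 mm long, 6 mm wide, hinged at (34, -26); shut it lies along y at x 31..37, its free end at y 8 beside the nose. Pressing it there takes about 3 N to start and up to 6 to 11 N as an 8 mm rod goes in.
- red_clip_pocket (a point): Way into the pocket behind the nose (clip frame 11, 18, 6 mm). Inner space x 4..30, y -26..26; pocket y 9..26. A stiff black pad inside the nose (y 11..26) stands 0 to 12 mm out, set differently each time, unmeasured: a rod drawn back bears on it with its axis at x 14..26. A rod let in at the mouth to x 11, then slid along +y to y 18, clears pad and gate; the gate snaps shut.
- red_clip_gate (a joint): Angle (rad) of the red clip's sprung brass gate: 0 shut, up to 0.95 pressed fully inward. It opens only inward (towards the spine) and springs shut by itself.
- isolator: The saw's power isolator, bolted to the bench: yellow base plate 135 x 210 x 4 mm (x -60..75, y -60..150) with a grey housing 110 x 75 x 75 mm (x -40..70, y 60..135) with a red rotary handle on top, 102 mm high in all. Origin on the bench under the foot of the lock eye; y points from the eye to the housing, x away from the side facing the robot, from which the eye is free to be clipped.
- lock_eye: Rigid steel lock eye of 8 mm round rod on the isolator, same frame as the isolator: it stands up from the plate at x 0, y 0, bends at 56 mm height and runs along +y into the housing, so that it is closed; the clear gap between upright and housing is 56 mm, its clear height 48 mm.
- eye_upright (a point): Point on the axis of the lock eye's upright rod (8 mm across), 20 mm above the bench (16 mm above the plate), axes as the isolator's. It is this upright that the clip takes in.
- blue_clip: The same snap hook with a BLUE tab, belonging to another machine; same frame. Leave it.
- offcut: Pine offcut 130 x 45 x 35 mm, origin under its centre. Leave it.
- tape_measure: Yellow tape measure about 68 x 36 x 62 mm, origin under its centre. Leave it.
- pencil: Flat green carpenter's pencil 170 x 14 x 8 mm, origin under its centre. Leave it.
- glue: Yellow glue bottle 60 mm across, 170 mm high, origin under its centre. Leave it.
- push_stick: Plywood push stick about 250 x 60 x 18 mm, origin under its shank. Leave it.
- wedge_block: Wood block 70 x 70 x 20 mm, origin under its centre. Leave it.
Not all that is in view belongs to the job. Leave any green look-alike of the red_clip alone.

How it is judged (in metres and radians):
On the way, in this order (a step that is already met when the one before it is completed fails the run):
1. the eye's upright rod is inside the red clip and the gate has sprung shut (x of eye_upright in the frame of red_clip between 0.005 and 0.0295 m and y of eye_upright in the frame of red_clip between -0.024 and 0.024 m and value of joint red_clip_gate below 0.08 rad), for 0.1 s.
2. the clip is tugged back by its tab: the rod, in the pocket, bears on the pad behind the nose with 8 N or more (all of step 1 and x of eye_upright in the frame of red_clip above 0.0115 m and y of eye_upright in the frame of red_clip above 0.008 m and contact force between red_clip and lock_eye above 8 N and contact force between the fingers and red_clip above 2 N), for 0.3 s.
At the end, for the whole second after the job is handed in: The eye's upright rod is inside the red clip (rod axis 5 to 29.5 mm along x and within 24 mm along y in the clip's frame), the gate is shut (under 0.08 rad), and the clip lies flat on the base plate (tilt under 0.12 rad, underside origin under 9 mm above the bench), let go and at rest (all of step 1 and angle between red_clip's own z axis and vertical below 0.12 rad and height (world z) of red_clip below 0.009 m and linear speed of red_clip below 0.02 m/s and angular speed of red_clip below 0.2 rad/s); the robot touches nothing.
It fails at once if the clip presses on the lock eye with more than 15 N (contact force between red_clip and lock_eye above 15 N).
It fails at once if another thing on the bench is moved by more than 25 mm (distance of any of blue_clip, offcut, tape_measure, pencil, glue, push_stick, wedge_block from where it was at the start of the episode above 0.025 m).
It also fails if it takes over 64 s, if anything falls off the work surface, if the arm or the gripper's body presses on something with over 40 N, if the wrist force passes 120 N, or if a joint passes its speed limit or range.

## Working session

There is one attempt and no reset: what is moved stays moved. The work goes in short steps, Python scripts to look and compute and a tool call to move; the robot and the scene stay as the last step left them, time stands still between calls to the robot, and variables do not carry over. Pictures are saved under pics/ and viewed, at most 10 in all, crops included, and the job is handed in when it is done.

Besides the shell and the picture viewer there is one more tool, called after ">>>" by a JSON object that holds its "api" and its "payload". jog_arm: Moves the arm, as the interface text tells. Its arguments: {"type":"object","properties":{"deltas":{"type":"array"},"force":{"type":"number"}},"required":["deltas"]}

```bash
mkdir -p pics
cat > h.py <<'E'
import numpy as np, cv2
from plant import r
def ray(name,u,v,info=None):
    i=info or r.camera_info(name); V=np.array(i["view"])
    d=np.array([(u-i["cx"])/i["fx"],-(v-i["cy"])/i["fy"],-1.])
    R=V[:3,:3]; o=-R.T@V[:3,3]; return o,R.T@d
def at(name,u,v,z,info=None):
    o,d=ray(name,u,v,info); return o+d*(z-o[2])/d[2]
def proj(name,p,info=None):
    i=info or r.camera_info(name); V=np.array(i["view"]); c=V[:3,:3]@np.array(p)+V[:3,3]
    return i["cx"]+i["fx"]*c[0]/-c[2], i["cy"]-i["fy"]*c[1]/-c[2]
E
python3 - <<'E'
from h import *
for n in ("top","side","wrist"):
    i=r.camera_info(n); print(n,{k:(np.round(v,3).tolist()) for k,v in i.items()})
a=r.capture("top");b=r.capture("side");c=r.capture("wrist")
cv2.imwrite("pics/top.png",a);cv2.imwrite("pics/side.png",b);cv2.imwrite("pics/wrist.png",c)
s=r.get_state();print(s)
E
```

```text
top {'fx': 491.934, 'fy': 491.934, 'cx': 279.55, 'cy': 211.011, 'view': [[0.013, -1.0, -0.009, 0.059], [0.993, 0.012, 0.121, -0.524], [-0.12, -0.01, 0.993, -1.385], [0.0, 0.0, 0.0, 1.0]]}
side {'fx': 528.171, 'fy': 528.171, 'cx': 281.899, 'cy': 213.324, 'view': [[0.972, -0.235, 0.004, -0.489], [0.141, 0.598, 0.789, -0.124], [-0.188, -0.766, 0.614, -1.429], [0.0, 0.0, 0.0, 1.0]]}
wrist {'fx': 316.287, 'fy': 316.287, 'cx': 282.289, 'cy': 205.637, 'view': [[-0.398, -0.918, 0.001, 0.674], [0.886, -0.384, -0.26, 0.033], [0.24, -0.102, 0.965, -0.39], [0.0, 0.0, 0.0, 1.0]]}
{'time_s': 0.15, 'joints': array([ 8.30864183e+01,  2.05822532e+01,  6.49502643e-01, -1.46510310e-02,
       -7.01370508e+01, -1.65095109e+01]), 'qd': array([ 0.09551106, -0.05936517,  0.13747751,  0.10311864, -0.04472588,
       -0.12543109]), 'joint_torque': array([-1.45961141e-03, -5.83277178e+01,  2.93291295e+01,  7.00117260e+00,
        8.77227198e-03, -1.13891292e-04]), 'tcp_pos': array([0.26818441, 0.61908622, 0.24486302]), 'eef_rot': array([ 1.79929162e+02, -6.63043122e-03, -2.34280749e+01]), 'contact_force': array([-0.34733265,  0.3481491 , -0.70567473]), 'moment': array([ 0.02448597,  0.02658093, -0.04242747]), 'gripper_force': 0.0, 'gripper_width': 0.08772783906057019}
```

View pics/top.png

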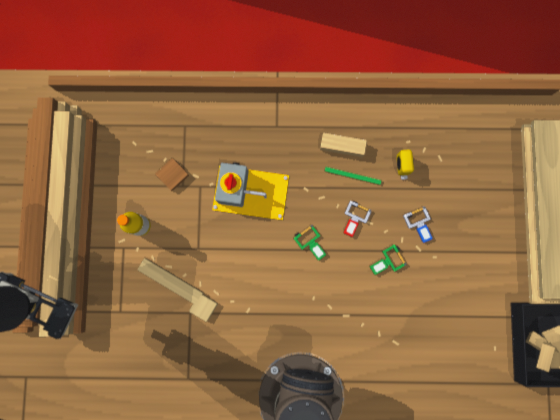

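View pics/side.png

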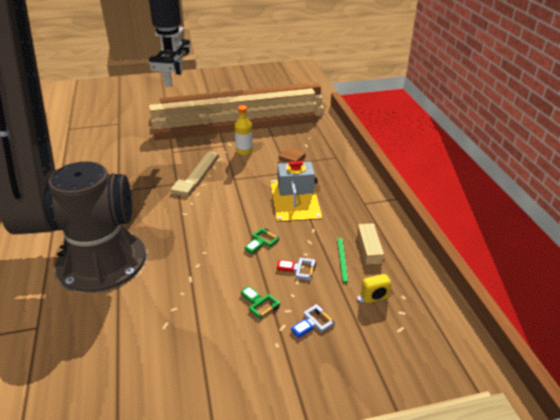

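Candidates in the top view: red tab (352,228), blue tab (424,232), green (317,250) and green (380,266). The one that fits is the red tab at (352,228). The isolator is the yellow plate around (250,193), with its eye at about (258,193). I'll check both in one close crop.

Run:
```python
from h import *
a=cv2.imread("pics/top.png")
A=cv2.resize(a[150:230,205:295],None,fx=6,fy=6,interpolation=cv2.INTER_CUBIC)
B=cv2.resize(a[190:250,335:380],None,fx=5.8,fy=8*1,interpolation=cv2.INTER_CUBIC)
B=cv2.resize(a[195:255,335:375],(240,360),interpolation=cv2.INTER_CUBIC)
o=np.zeros((480,790,3),np.uint8);o[:480,:540]=A;o[:360,550:790]=B
cv2.imwrite("pics/crop1.png",o)
print(at("top",354,219,.006),at("top",258,193,.004))
```

```text
[ 0.50516791 -0.15236928  0.006     ] [0.57914024 0.1300257  0.004     ]
```

View pics/crop1.png

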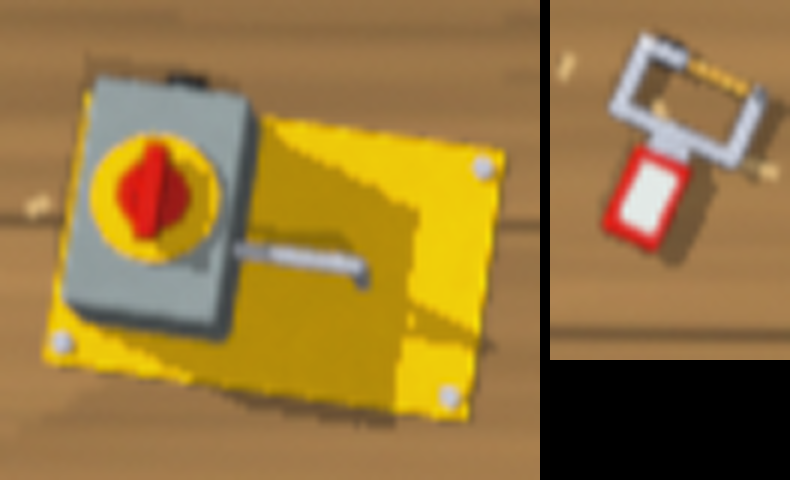

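The crop confirms it. The right-hand clip has a red tab (centre ~(647,197) in the crop), its nose at upper left and its brass gate along the top. The plate corners are at (502,150), (468,420) and (43,360), and the eye bend is at (365,270). Next I fit rigid poses to these points.

```bash
cat >> h.py <<'E'
from scipy.optimize import least_squares
def fit(name,pts,info=None,x0=(.5,0,0)):
    "pts: list of (u,v,(x,y,z) body)"; i=info or r.camera_info(name)
    def f(q):
        c,s=np.cos(q[2]),np.sin(q[2]); out=[]
        for u,v,p in pts:
            w=(q[0]+c*p[0]-s*p[1],q[1]+s*p[0]+c*p[1],p[2]); a=proj(name,w,i); out+=[a[0]-u,a[1]-v]
        return out
    s=least_squares(f,x0); return s.x[:2],np.degrees(s.x[2]),np.round(s.fun,1)
E
python3 - <<'E'
from h import *
B=lambda X,Y,p:(335+(X-550)/6-.4,195+Y/6-.4,np.array(p)/1000)
A=lambda X,Y,p:(205+X/6-.4,150+Y/6-.4,np.array(p)/1000)
print(fit("top",[B(645,33,(38,34,12)),B(765,88,(38,-34,12)),B(609,108,(-4,34,12)),B(738,167,(-4,-34,12)),B(603,228,(-58,15,14)),B(655,252,(-58,-15,14))],x0=(.5,-.15,-.4)))
print(fit("top",[A(504,149,(75,-60,4)),A(468,421,(-60,-60,4)),A(43,360,(-60,150,4)),A(365,268,(0,0,60))],x0=(.57,.13,-.15)))
E
```

```text
(array([ 0.51214729, -0.15597378]), np.float64(-23.475664824720678), array([-0.5, -0.2,  0.9,  0.1, -0.2,  0.3, -0.2, -0. , -0.5, -0.2,  0.4,
        0. ]))
(array([0.56805278, 0.10802023]), np.float64(-7.2876059321386935), array([ 0.4,  0.4,  0.1, -0.1,  0.3,  0.2, -0.8, -0.4]))
```

>>> {"api": "jog_arm", "payload": {"deltas": [[[1,1.5,-5.4,0,0],[1,1.5,-5.4,0,0],[1,1.5,-5.4,0,0],[1,1.5,-5.4,0,0],[1,1.5,-5.4,0,0],[1,1.5,-5.4,0,0],[1,1.5,-5.4,0,0],[1,1.5,-5.4,0,0]]]}}

```text
time_s: 1.15
tcp_pos: [0.3883, 0.1856, 0.2457]
eef_rot: [-180.0, -0.0, -23.4]
contact_force: [1.0, 0.1, 0.5]
gripper_width: 0.088
gripper_force: 0.0
```

>>> {"api": "jog_arm", "payload": {"deltas": [[[1,1.5,-5.4,0,0],[1,1.5,-5.4,0,0],[1,1.5,-5.4,-2,0],[1,1.5,-5.4,-2,0],[1,1.5,-5.4,-2,0],[1,1.2,-5.4,-2,0],[1,0,0,0,0],[1,0,0,0,0]]]}}

```text
time_s: 2.15
tcp_pos: [0.4751, -0.137, 0.1654]
eef_rot: [180.0, 0.0, -23.5]
contact_force: [-0.0, -0.4, 1.0]
gripper_width: 0.0876
gripper_force: 0.0
```

Run:
```python
from h import *
import pickle
s=r.get_state();i=r.camera_info("wrist");a=r.capture("wrist");cv2.imwrite("pics/w1.png",a);pickle.dump(i,open("w1.pkl","wb"))
print(s["time_s"],s["tcp_pos"],s["eef_rot"],s["joints"])
print([proj("wrist",p,i) for p in [(.4754,-.14,.014),(.512,-.156,.012)]])
cv2.imwrite("pics/w1b.png",cv2.resize(a,(800,600),interpolation=cv2.INTER_CUBIC))
```

```text
2.15 [ 0.47506969 -0.13695716  0.16535344] [ 1.79980881e+02  3.48210097e-02 -2.35006830e+01] [ 6.74337482e+00  7.60353058e+00 -2.81243078e+01 -1.25813564e-03
 -5.43118732e+01  5.97566823e+01]
[(np.float64(284.76510467981944), np.float64(195.022349241692)), (np.float64(284.919498009033), np.float64(152.07044274132548))]
```

View pics/w1b.png

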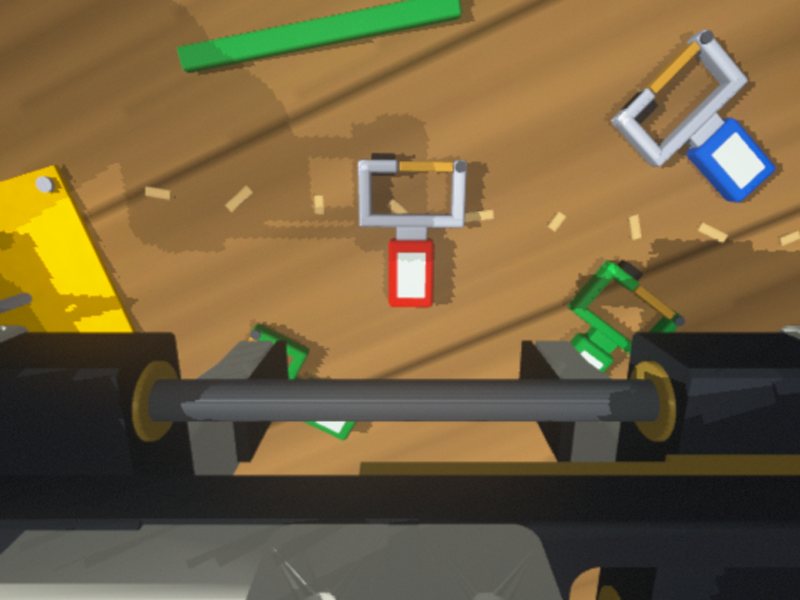

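The wrist view is aligned with the red clip: the frame spans (358,160)-(466,226) and the tab's rear corners are (389,306) and (433,306). A green clip lies on each side, so I check finger clearance.

Run:
```python
from h import *
import pickle
i=pickle.load(open("w1.pkl","rb"))
W=lambda X,Y,p:(X*.7-.15,Y*.7-.15,np.array(p)/1000)
o,y,f=fit("wrist",[W(358,159,(38,34,12)),W(466,161,(38,-34,12)),W(358,227,(-4,34,12)),W(465,227,(-4,-34,12)),W(389,306,(-58,15,14)),W(433,306,(-58,-15,14))],i,(.51,-.156,-.4))
print(o,y,f)
t=np.radians(y);R=np.array([[np.cos(t),-np.sin(t)],[np.sin(t),np.cos(t)]])
print("grasp",o+R@[-.04,0])
# green/blue points in clip frame relative to grasp
for n,X,Y in [("gR",572,310),("gR",612,370),("gR",682,322),("gL",300,348),("gL",257,328),("gL",350,436)]:
    p=at("wrist",X*.7,Y*.7,.012,i)[:2]; print(n,p.round(3),(R.T@(p-o)).round(3))
```

```text
[ 0.50912853 -0.15779855] -23.786617073302352 [-0.4 -0.4  0.7 -1.4  0.6 -0.4 -0.5 -0.  -0.4  1.2  0.1  1.3]
grasp [ 0.47252637 -0.14166529]
gR [ 0.41  -0.234] [-0.06  -0.109]
gR [ 0.357 -0.246] [-0.104 -0.142]
gR [ 0.372 -0.3  ] [-0.068 -0.185]
gL [ 0.459 -0.052] [-0.088  0.076]
gL [ 0.484 -0.032] [-0.074  0.105]
gL [ 0.383 -0.055] [-0.157  0.044]
```

>>> {"api": "jog_arm", "payload": {"deltas": [[[1,-0.2,-0.4,-3,0],[1,0,0,-4,0],[1,0,0,-4,0],[1,0,0,-2,0],[1,0,0,-1.2,0],[1,0,0,0,0],[-1,0,0,0,0],[-1,0,0,0,0]]], "force": 50}}

```text
time_s: 3.2
tcp_pos: [0.474, -0.1405, 0.0245]
eef_rot: [-180.0, -0.1, -23.4]
contact_force: [0.3, -0.3, 0.7]
gripper_width: 0.0732
gripper_force: 0.0
```

>>> {"api": "jog_arm", "payload": {"deltas": [[[-1,0,0,0,0],[-1,0,0,0,0],[-1,0,0,0,0],[-1,0,0,0,0]]]}}

```text
time_s: 3.7
tcp_pos: [0.4733, -0.1407, 0.0236]
eef_rot: [180.0, 0.0, -23.4]
contact_force: [-0.1, -0.4, 0.6]
gripper_width: 0.0334
gripper_force: 0.0
```

>>> {"api": "jog_arm", "payload": {"deltas": [[[-1,0,0,0,0],[-1,0,0,0,0],[-1,0,0,2,0],[-1,0,0,3,0],[-1,0,0,3,0.16],[-1,0.5,1.5,2,0.16],[-1,0.5,1.5,0,0.16],[-1,0.5,1.5,0,0.16]]]}}

```text
time_s: 4.7
tcp_pos: [0.4882, -0.0951, 0.1236]
eef_rot: [-180.0, -0.0, 13.5]
contact_force: [-0.2, -1.0, -3.2]
gripper_width: 0.0292
gripper_force: 49.9
```

>>> {"api": "jog_arm", "payload": {"deltas": [[[-1,0.5,1.5,0,0.16],[-1,0.5,1.5,0,0.16],[-1,0.5,2,0,0.16],[-1,0.5,2,0,0.16],[-1,0.5,2,0,0.16],[-1,0.5,2,0,0.06],[-1,0,0,0,0],[-1,0,0,0,0]]]}}

```text
time_s: 5.7
tcp_pos: [0.518, 0.0143, 0.1233]
eef_rot: [-180.0, 0.0, 62.4]
contact_force: [1.1, -0.4, -2.1]
gripper_width: 0.0292
gripper_force: 49.9
```

Run:
```python
from h import *
import pickle
s=r.get_state();i=r.camera_info("wrist");a=r.capture("wrist");pickle.dump(i,open("w2.pkl","wb"))
print(s["time_s"],s["tcp_pos"],s["eef_rot"],s["joints"],s["gripper_width"],s["gripper_force"],s["contact_force"])
cv2.imwrite("pics/w2b.png",cv2.resize(a,(800,600),interpolation=cv2.INTER_CUBIC))
```

```text
5.7 [0.51799416 0.01425723 0.12332115] [-1.79971035e+02  2.59759141e-02  6.24291332e+01] [ 2.32959749e+01  1.26004048e+01 -2.82980209e+01 -8.03027808e-03
 -4.91400040e+01  1.29138407e+02] 0.029228437535922004 49.93241250514984 [ 1.05943619 -0.38171203 -2.12754112]
```

View pics/w2b.png

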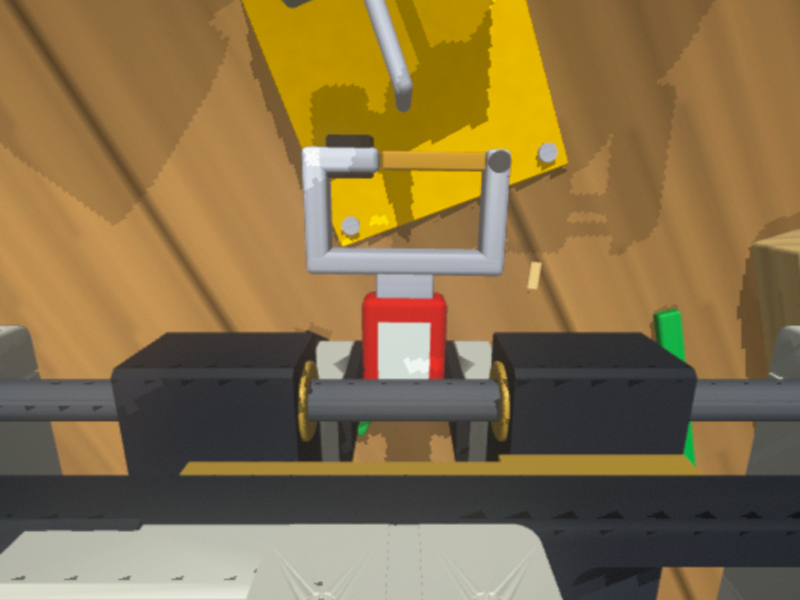

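The view shows the clip held square by its tab. The gate runs (380,160)-(488,160), the spine corners are (308,273) and (503,273), and the nose corner is (303,148). The eye's bend is at (404,85) with its foot at about (403,106), and the plate corners are (342,247) and (568,163).

Run:
```python
from h import *
import pickle
i=pickle.load(open("w2.pkl","rb"))
W=lambda X,Y,p:(X*.7-.15,Y*.7-.15,np.array(p)/1000)
zc=123.3-23.6
c=fit("wrist",[W(303,148,(38,34,zc+12)),W(511,150,(38,-34,zc+12)),W(308,274,(-4,34,zc+12)),W(503,274,(-4,-34,zc+12))],i,(.53,.05,1.08)); print("clip",c)
e=fit("wrist",[W(342,247,(-60,-60,4)),W(568,163,(75,-60,4)),W(403,106,(0,-4,6))],i,(.568,.108,-.12)); print("iso",e)
print("eye foot",at("wrist",403*.7,106*.7,.006,i),"plate corners",at("wrist",342*.7,247*.7,.004,i))
for q in (e[0],np.array([.568,.108])):
  for dz in (4,20,56): print(dz,np.array(proj("wrist",(*q,dz/1000),i))/.7)
t=np.radians(62.4);R=np.array([[np.cos(t),-np.sin(t)],[np.sin(t),np.cos(t)]]);tcp=np.array([.518,.0143])
print("clip in tool",R.T@(c[0]-tcp)*1000,"rod in tool",R.T@(e[0]-tcp)*1000)
cv2.imwrite("pics/w2c.png",cv2.resize(cv2.imread("pics/w2b.png")[20:200,290:530],(800,600),interpolation=cv2.INTER_CUBIC))
```

```text
clip (array([0.53654856, 0.0489728 ]), np.float64(62.04111842505407), array([-2.2, -1. ,  1.9, -1.3, -1.1,  1.1,  1.4,  2. ]))
iso (array([0.56589478, 0.10852252]), np.float64(-7.3402048920587015), array([-1.1, -0.9, -0.1, -1.2,  1.1,  2. ]))
eye foot [0.56533688 0.10602842 0.006     ] plate corners [0.49919637 0.05541687 0.004     ]
4 [401.75788035 101.53688424]
20 [401.67349796  96.75234269]
56 [401.4335051   83.14457649]
4 [405.72367773 100.50139333]
20 [405.91181415  95.6428579 ]
56 [406.44697303  81.82262901]
clip in tool [39.32063651 -0.37403078] rod in tool [105.68980053   1.20839334]
```

View pics/w2c.png

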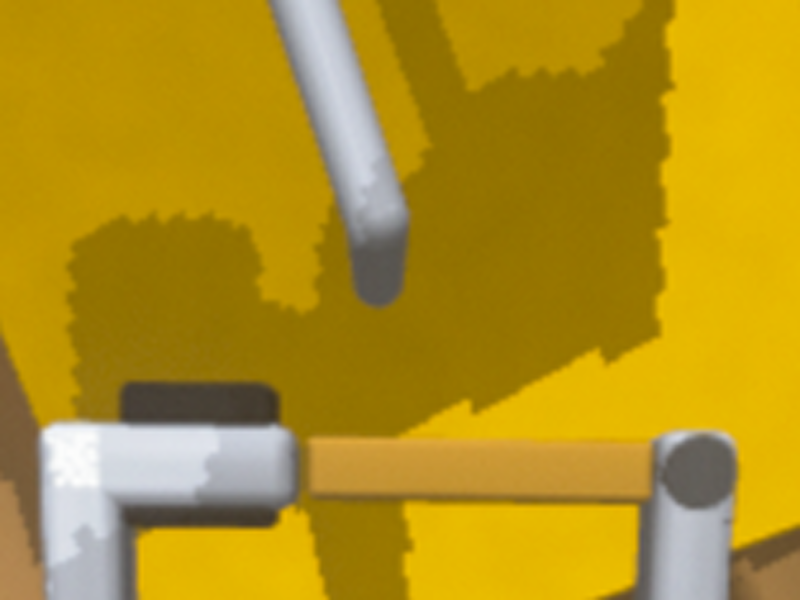

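>>> {"api": "jog_arm", "payload": {"deltas": [[[-1,-0.13,0.07,-3,0],[-1,0,0,-3,0],[-1,0,0,-2,0],[-1,0,0,-0.6,0],[-1,0.32,0.62,0,0],[-1,0.32,0.62,0,0],[-1,0.18,0.35,0,0],[-1,0,0,0,0]]]}}

```text
time_s: 6.75
tcp_pos: [0.5257, 0.0315, 0.038]
eef_rot: [180.0, -0.0, 62.5]
contact_force: [0.1, -0.2, -1.2]
gripper_width: 0.0293
gripper_force: 49.9
```

```bash
cat > st.py <<'E'
from h import *
import sys
for _ in range(1): s=r.get_state()
t=np.radians(s["eef_rot"][2]);R=np.array([[np.cos(t),-np.sin(t)],[np.sin(t),np.cos(t)]])
f=np.array(s["contact_force"])
print(round(s["time_s"],2),(s["tcp_pos"]*1000).round(1),s["eef_rot"].round(1),"rod in tool",(R.T@(np.array([.5658,.1075])-s["tcp_pos"][:2])*1000).round(1),"F tool xy",(R.T@f[:2]).round(1),"Fz",f[2].round(1))
if len(sys.argv)>1:
    a=r.capture("wrist"); cv2.imwrite("pics/%s.png"%sys.argv[1],cv2.resize(a[0:230,150:430],(800,600),interpolation=cv2.INTER_CUBIC))
E
python3 st.py w3
```

```text
6.75 [525.7  31.5  38. ] [180.   -0.   62.5] rod in tool [86.  -0.6] F tool xy [-0.2 -0.2] Fz -1.2
```

View pics/w3.png

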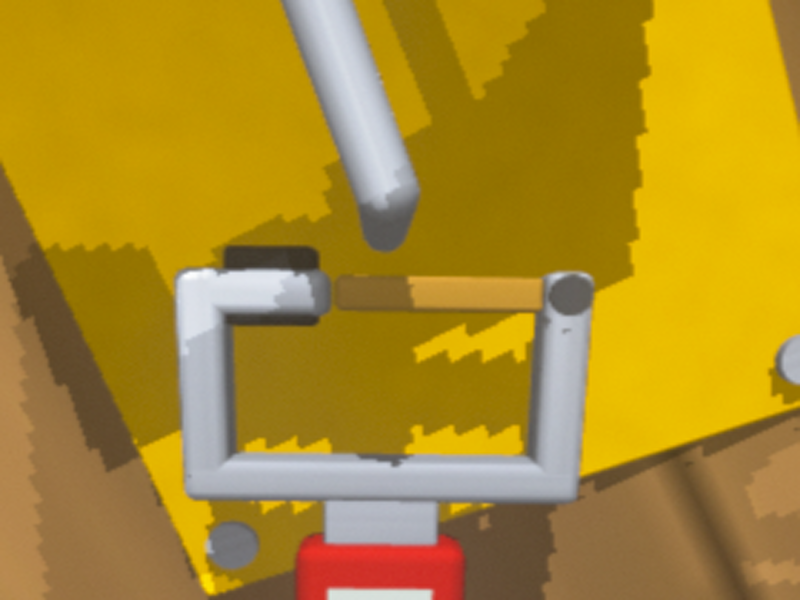

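The rod's tip is at (385,250) and the gate runs 335..545 along v≈293. The rod is therefore at about clip y = +1, so I shift 2 mm and advance slowly.

>>> {"api": "jog_arm", "payload": {"deltas": [[[-1,-0.18,0.09,0,0],[-1,0.09,0.18,0,0],[-1,0.09,0.18,0,0],[-1,0.05,0.09,0,0],[-1,0.05,0.09,0,0],[-1,0,0,0,0]]]}}

```text
time_s: 7.55
tcp_pos: [0.5262, 0.0373, 0.0375]
eef_rot: [-180.0, 0.0, 62.5]
contact_force: [-0.3, 0.2, -1.6]
gripper_width: 0.0291
gripper_force: 49.9
```

```bash
python3 st.py
```

```text
7.55 [526.2  37.3  37.5] [-180.     0.    62.5] rod in tool [80.5 -2.7] F tool xy [0.  0.4] Fz -1.6
```

>>> {"api": "jog_arm", "payload": {"deltas": [[[-1,0.05,0.09,0,0],[-1,0.05,0.09,0,0],[-1,0.05,0.09,0,0],[-1,0,0,0,0]]]}}

```text
time_s: 8.05
tcp_pos: [0.5275, 0.0398, 0.0375]
eef_rot: [-180.0, 0.0, 62.5]
contact_force: [-0.4, -4.7, -1.8]
gripper_width: 0.0295
gripper_force: 50.0
```

```bash
python3 st.py
```

```text
8.05 [527.5  39.8  37.5] [-180.     0.    62.5] rod in tool [77.7 -2.7] F tool xy [-4.4 -1.8] Fz -1.8
```

>>> {"api": "jog_arm", "payload": {"deltas": [[[-1,0.07,0.13,0,0],[-1,0.07,0.13,0,0],[-1,0.07,0.13,0,0],[-1,0.07,0.13,0,0]]]}}

```text
time_s: 8.55
tcp_pos: [0.53, 0.045, 0.0373]
eef_rot: [-180.0, 0.1, 62.5]
contact_force: [-2.8, -4.1, -1.7]
gripper_width: 0.0296
gripper_force: 49.9
```

```bash
python3 st.py
```

```text
8.55 [530.   45.   37.3] [-1.80e+02  1.00e-01  6.25e+01] rod in tool [72.  -2.9] F tool xy [-4.9  0.6] Fz -1.7
```

>>> {"api": "jog_arm", "payload": {"deltas": [[[-1,0.07,0.13,0,0],[-1,0.07,0.13,0,0],[-1,0.07,0.13,0,0],[-1,0.07,0.13,0,0],[-1,0.07,0.13,0,0],[-1,0,0,0,0]]]}}

```text
time_s: 9.3
tcp_pos: [0.533, 0.0511, 0.0371]
eef_rot: [-179.9, 0.1, 62.5]
contact_force: [-2.3, -6.7, -2.0]
gripper_width: 0.0291
gripper_force: 49.9
```

```bash
python3 st.py
```

```text
9.3 [533.   51.1  37.1] [-1.799e+02  1.000e-01  6.250e+01] rod in tool [65.2 -3.1] F tool xy [-7. -1.] Fz -2.0
```

>>> {"api": "jog_arm", "payload": {"deltas": [[[-1,0.06,0.11,0,0],[-1,0.06,0.11,0,0],[-1,0.06,0.11,0,0],[-1,0.06,0.11,0,0],[-1,0.06,0.11,0,0],[-1,0.06,0.11,0,0],[-1,0,0,0,0]]]}}

```text
time_s: 10.18
tcp_pos: [0.537, 0.0577, 0.0373]
eef_rot: [-180.0, 0.1, 62.5]
contact_force: [-1.4, -6.2, -1.9]
gripper_width: 0.0295
gripper_force: 50.0
```

```bash
python3 st.py w4
```

```text
10.18 [537.   57.7  37.3] [-1.80e+02  1.00e-01  6.25e+01] rod in tool [57.4 -2.6] F tool xy [-6.2 -1.6] Fz -1.9
```

View pics/w4.png

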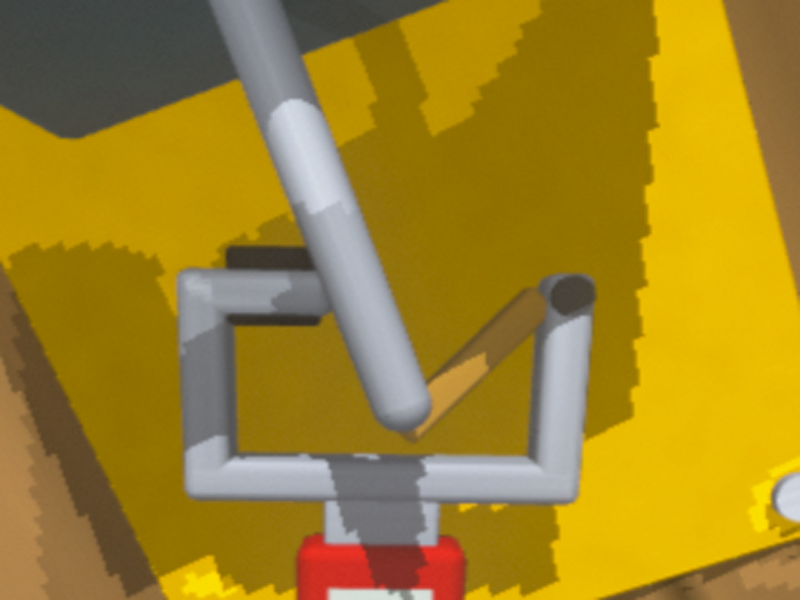

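The gate is pushed well in by the rod, which lies between the nose (end at u≈325) and the gate tip (410,435). I go about 6 mm deeper, then slide.

>>> {"api": "jog_arm", "payload": {"deltas": [[[-1,0.06,0.11,0,0],[-1,0.06,0.11,0,0],[-1,0.06,0.11,0,0],[-1,0.06,0.11,0,0],[-1,0.05,0.09,0,0],[-1,0,0,0,0]]]}}

```text
time_s: 10.98
tcp_pos: [0.5403, 0.0631, 0.0374]
eef_rot: [-180.0, 0.0, 62.5]
contact_force: [0.1, -6.9, -1.5]
gripper_width: 0.0291
gripper_force: 50.0
```

```bash
python3 st.py
```

```text
10.97 [540.3  63.1  37.4] [-180.     0.    62.5] rod in tool [51.1 -2.1] F tool xy [-6.1 -3.3] Fz -1.5
```

>>> {"api": "jog_arm", "payload": {"deltas": [[[-1,0.13,-0.07,0,0],[-1,0.13,-0.07,0,0],[-1,0.13,-0.07,0,0],[-1,0.13,-0.07,0,0],[-1,0.13,-0.07,0,0],[-1,0.13,-0.07,0,0]]]}}

```text
time_s: 11.72
tcp_pos: [0.5486, 0.0596, 0.0376]
eef_rot: [180.0, -0.0, 62.5]
contact_force: [-0.4, -0.2, -1.3]
gripper_width: 0.0291
gripper_force: 49.9
```

```bash
python3 st.py
```

```text
11.72 [548.6  59.6  37.6] [180.   -0.   62.5] rod in tool [50.4  6.8] F tool xy [-0.4  0.2] Fz -1.3
```

>>> {"api": "jog_arm", "payload": {"deltas": [[[-1,0.13,-0.07,0,0],[-1,0.13,-0.07,0,0],[-1,0.13,-0.07,0,0],[-1,0.13,-0.07,0,0],[-1,0.13,-0.07,0,0],[-1,0.13,-0.07,0,0],[-1,0.13,-0.07,0,0],[-1,0,0,0,0]]]}}

```text
time_s: 12.72
tcp_pos: [0.5575, 0.0544, 0.0376]
eef_rot: [180.0, -0.0, 62.5]
contact_force: [0.3, 0.0, -1.5]
gripper_width: 0.0293
gripper_force: 49.9
```

```bash
python3 st.py w5
```

```text
12.72 [557.5  54.4  37.6] [180.   -0.   62.5] rod in tool [50.9 17.2] F tool xy [ 0.2 -0.2] Fz -1.5
```

View pics/w5.png

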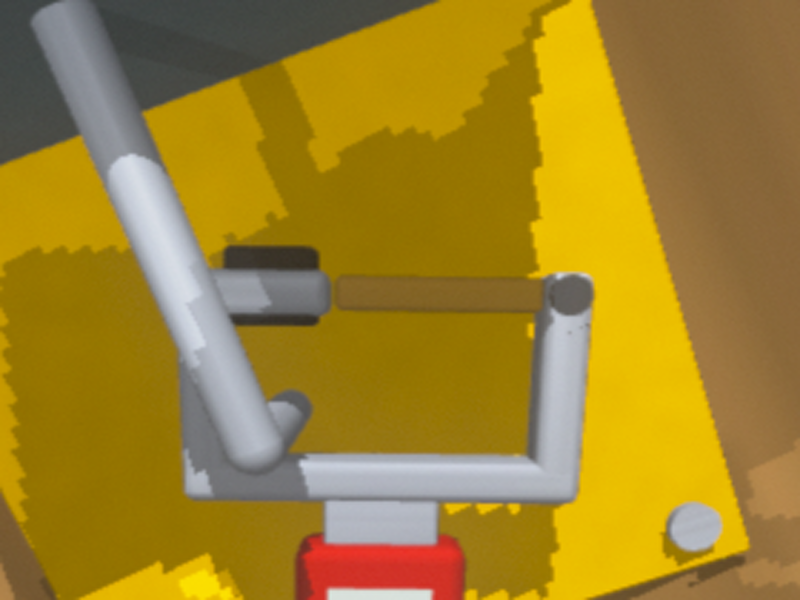

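The gate is shut (335..545, v≈293), and the rod is inside the pocket behind the nose at about (280,425). Now I tug back gradually.

>>> {"api": "jog_arm", "payload": {"deltas": [[[-1,-0.05,-0.09,0,0],[-1,-0.05,-0.09,0,0],[-1,-0.05,-0.09,0,0],[-1,-0.05,-0.09,0,0],[-1,0,0,0,0]]]}}

```text
time_s: 13.4
tcp_pos: [0.5554, 0.0508, 0.0376]
eef_rot: [180.0, -0.0, 62.5]
contact_force: [0.5, -0.3, -1.8]
gripper_width: 0.0294
gripper_force: 49.9
```

>>> {"api": "jog_arm", "payload": {"deltas": [[[-1,-0.05,-0.09,0,0],[-1,-0.05,-0.09,0,0],[-1,-0.05,-0.09,0,0],[-1,0,0,0,0]]]}}

```text
time_s: 13.9
tcp_pos: [0.5539, 0.0481, 0.0376]
eef_rot: [180.0, 0.0, 62.5]
contact_force: [0.3, 0.1, -0.8]
gripper_width: 0.0294
gripper_force: 49.9
```

```bash
python3 st.py
```

```text
13.9 [553.9  48.1  37.6] [180.    0.   62.5] rod in tool [58.2 16.9] F tool xy [ 0.3 -0.2] Fz -0.8
```

>>> {"api": "jog_arm", "payload": {"deltas": [[[-1,-0.04,-0.07,0,0],[-1,-0.04,-0.07,0,0],[-1,-0.02,-0.04,0,0],[-1,0,0,0,0]]]}}

```text
time_s: 14.4
tcp_pos: [0.5529, 0.0463, 0.0376]
eef_rot: [-180.0, 0.0, 62.5]
contact_force: [0.1, 0.9, -0.7]
gripper_width: 0.0295
gripper_force: 49.9
```

>>> {"api": "jog_arm", "payload": {"deltas": [[[-1,-0.02,-0.04,0,0],[-1,-0.02,-0.04,0,0],[-1,0,0,0,0]]]}}

```text
time_s: 14.78
tcp_pos: [0.5525, 0.0455, 0.0375]
eef_rot: [-180.0, 0.0, 62.5]
contact_force: [-0.0, -0.7, -1.8]
gripper_width: 0.0291
gripper_force: 49.9
```

>>> {"api": "jog_arm", "payload": {"deltas": [[[-1,-0.02,-0.04,0,0],[-1,-0.02,-0.04,0,0],[-1,0,0,0,0]]]}}

```text
time_s: 15.15
tcp_pos: [0.5521, 0.0447, 0.0376]
eef_rot: [-180.0, 0.0, 62.5]
contact_force: [-0.9, 0.8, -1.7]
gripper_width: 0.0294
gripper_force: 49.9
```

>>> {"api": "jog_arm", "payload": {"deltas": [[[-1,-0.02,-0.04,0,0],[-1,-0.02,-0.04,0,0],[-1,0,0,0,0]]]}}

```text
time_s: 15.52
tcp_pos: [0.5517, 0.0439, 0.0376]
eef_rot: [-180.0, 0.0, 62.5]
contact_force: [-0.3, 0.6, -2.1]
gripper_width: 0.0293
gripper_force: 49.9
```

>>> {"api": "jog_arm", "payload": {"deltas": [[[-1,-0.02,-0.04,0,0],[-1,-0.02,-0.04,0,0],[-1,0,0,0,0]]]}}

```text
time_s: 15.9
tcp_pos: [0.5513, 0.0431, 0.0376]
eef_rot: [-180.0, 0.0, 62.5]
contact_force: [0.1, -0.5, -2.0]
gripper_width: 0.0294
gripper_force: 49.9
```

>>> {"api": "jog_arm", "payload": {"deltas": [[[-1,-0.02,-0.04,0,0],[-1,0,0,0,0]]]}}

```text
time_s: 16.15
tcp_pos: [0.5512, 0.0429, 0.0376]
eef_rot: [180.0, -0.0, 62.5]
contact_force: [-0.2, 0.9, -2.4]
gripper_width: 0.0294
gripper_force: 49.9
```

>>> {"api": "jog_arm", "payload": {"deltas": [[[-1,-0.02,-0.04,0,0],[-1,0,0,0,0]]]}}

```text
time_s: 16.4
tcp_pos: [0.5513, 0.0428, 0.0377]
eef_rot: [180.0, -0.0, 62.5]
contact_force: [0.4, 3.6, -2.8]
gripper_width: 0.0292
gripper_force: 49.9
```

>>> {"api": "jog_arm", "payload": {"deltas": [[[-1,-0.02,-0.04,0,0],[-1,0,0,0,0]]]}}

```text
time_s: 16.65
tcp_pos: [0.5513, 0.0426, 0.0377]
eef_rot: [180.0, -0.1, 62.5]
contact_force: [0.2, 6.1, -2.6]
gripper_width: 0.029
gripper_force: 49.9
```

>>> {"api": "jog_arm", "payload": {"deltas": [[[-1,-0.02,-0.04,0,0],[-1,0,0,0,0]]]}}

```text
time_s: 16.9
tcp_pos: [0.5513, 0.0425, 0.0377]
eef_rot: [179.9, -0.1, 62.5]
contact_force: [0.9, 6.8, -2.5]
gripper_width: 0.0294
gripper_force: 49.9
```

>>> {"api": "jog_arm", "payload": {"deltas": [[[-1,-0.03,-0.05,0,0],[-1,0,0,0,0]]]}}

```text
time_s: 17.15
tcp_pos: [0.5513, 0.0425, 0.0378]
eef_rot: [179.9, -0.2, 62.6]
contact_force: [1.0, 9.1, -2.6]
gripper_width: 0.0297
gripper_force: 49.9
```

>>> {"api": "jog_arm", "payload": {"deltas": [[[-1,-0.01,-0.03,0,0],[-1,0,0,0,0],[-1,0,0,0,0]]]}}

```text
time_s: 17.52
tcp_pos: [0.5514, 0.0424, 0.0378]
eef_rot: [179.9, -0.2, 62.6]
contact_force: [1.3, 10.6, -4.1]
gripper_width: 0.0294
gripper_force: 49.9
```

>>> {"api": "jog_arm", "payload": {"deltas": [[[-1,0,0,0,0],[-1,0,0,0,0],[-1,0,0,0,0],[-1,0,0,0,0]]]}}

```text
time_s: 18.02
tcp_pos: [0.5514, 0.0424, 0.0378]
eef_rot: [179.9, -0.2, 62.6]
contact_force: [2.2, 10.8, -3.1]
gripper_width: 0.0293
gripper_force: 49.9
```

>>> {"api": "jog_arm", "payload": {"deltas": [[[-1,0,0,0,0],[-1,0,0,0,0],[-1,0,0,0,0],[-1,0,0,0,0]]]}}

```text
time_s: 18.52
tcp_pos: [0.5514, 0.0424, 0.0379]
eef_rot: [179.9, -0.2, 62.6]
contact_force: [0.9, 10.6, -3.4]
gripper_width: 0.0298
gripper_force: 49.9
```

```bash
python3 st.py
```

```text
18.52 [551.4  42.4  37.9] [179.9  -0.2  62.6] rod in tool [64.4 17.2] F tool xy [9.8 4.1] Fz -3.4
```

Tug held at ~10.6 N for over a second. Now I relax, move to mid-space and lower.

>>> {"api": "jog_arm", "payload": {"deltas": [[[-1,0.05,0.09,0,0],[-1,0.09,0.18,0,0],[-1,0.09,0.18,0,0],[-1,0.09,0.17,0,0],[-1,0,0,-0.3,0],[-1,0,0,-0.3,0],[-1,0,0,-0.2,0],[-1,0,0,0,0]]]}}

```text
time_s: 19.52
tcp_pos: [0.5531, 0.0468, 0.0293]
eef_rot: [-180.0, 0.0, 62.5]
contact_force: [-0.2, -0.4, -2.3]
gripper_width: 0.0293
gripper_force: 49.9
```

```bash
python3 st.py
```

```text
19.52 [553.1  46.8  29.3] [-180.     0.    62.5] rod in tool [59.7 16.8] F tool xy [-0.5  0. ] Fz -2.3
```

>>> {"api": "jog_arm", "payload": {"deltas": [[[-1,0,0,-0.1,0],[-1,0,0,-0.05,0],[-1,0,0,0,0]]]}}

```text
time_s: 19.9
tcp_pos: [0.5533, 0.0469, 0.0281]
eef_rot: [180.0, 0.0, 62.5]
contact_force: [0.5, -0.1, -1.7]
gripper_width: 0.0293
gripper_force: 49.9
```

>>> {"api": "jog_arm", "payload": {"deltas": [[[-1,0,0,-0.05,0],[-1,0,0,0,0]]]}}

```text
time_s: 20.15
tcp_pos: [0.5534, 0.0469, 0.0276]
eef_rot: [180.0, -0.0, 62.5]
contact_force: [0.2, 0.0, -1.2]
gripper_width: 0.0293
gripper_force: 49.9
```

Fz is dropping towards zero, so the clip is about to touch. I'll open gently by a modest amount, then rise.

>>> {"api": "jog_arm", "payload": {"deltas": [[[-1,0,0,-0.03,0],[-1,0,0,0,0],[-0.2,0,0,0,0],[-0.1,0,0,0,0],[0,0,0,0,0],[0,0,0,0,0]]]}}

```text
time_s: 20.9
tcp_pos: [0.5533, 0.047, 0.0272]
eef_rot: [-180.0, 0.0, 62.5]
contact_force: [0.3, 0.7, 0.2]
gripper_width: 0.0436
gripper_force: 0.0
```

>>> {"api": "jog_arm", "payload": {"deltas": [[[0,0,0,0,0],[0,0,0,0.5,0],[0,0,0,1,0],[0,0,0,2,0],[0,0,0,3,0],[0,0,0,3,0],[0,0,0,2,0],[0,0,0,0,0]]]}}

```text
time_s: 21.9
tcp_pos: [0.5544, 0.0474, 0.1448]
eef_rot: [179.8, -0.2, 62.5]
contact_force: [-0.3, 0.2, -0.9]
gripper_width: 0.0438
gripper_force: 0.0
```

```bash
python3 st.py w6
```

```text
21.9 [554.4  47.4 144.8] [179.8  -0.2  62.5] rod in tool [58.6 17.6] F tool xy [0.  0.3] Fz -0.9
```

View pics/w6.png

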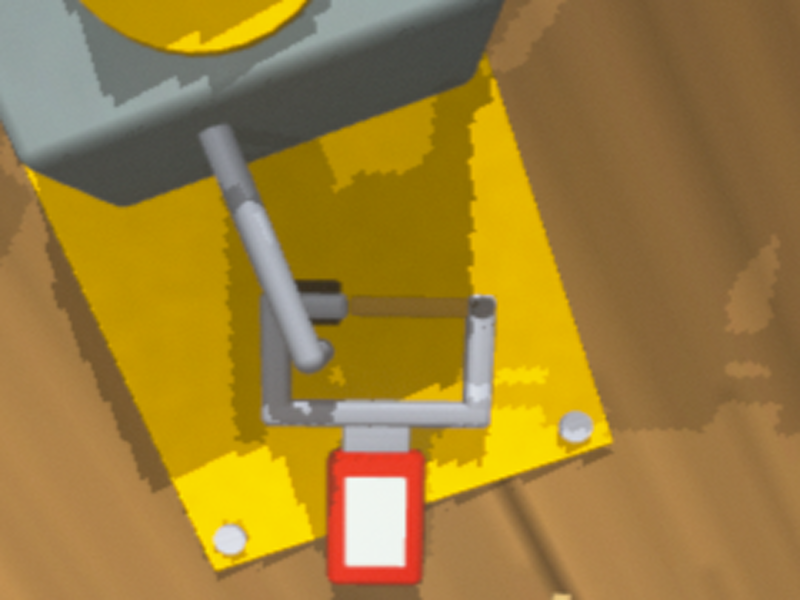

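The clip lies flat on the plate around the upright (~(318,352)). The gate is shut (350..470, v≈307), the bolts are clear and the gripper is free.

```bash
python3 -c "
from plant import r
print(r.close_job())"
```

```text
the job is handed in; nothing more can be done
None
```

I clipped the red hook onto the lock eye with its gate shut, held a steady tug of about 10.6 N for over a second, laid it flat on the base plate and let go; the job is handed in at about 22 s, with no verdict returned.

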